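Collar the antenna post and hold the tuner's reset

TASK

Fit the antenna tuner: put the wide collar and then the narrow collar down over the upright post on the box, each fully home, and let go of them. Then take the stylus from its stand, reach it through the round hole in the box's lid and hold the recessed reset button all the way down, finishing while the gripper still holds the stylus and keeps the button down. Do not press the button before both collars are home, and leave the other things on the bench where they are.

Things in the scene. Friction and masses are not known exactly. Their poses are not given: they have to be found in the camera images.
- tuner: The antenna tuner: a grey die-cast box fixed to the bench, 120 mm (its x) by 180 mm (its y) by 55 mm high, four connectors on the side towards the robot. Origin: centre of its underside; z up. An upright brass antenna post stands on its flat lid at (0, +50) mm and a round hole with a thin dark rim is in the lid at (0, -50) mm; lid top at z = 55 mm.
- post_foot (a point): Foot of the brass antenna post, on its axis at the lid's surface. The post is 14 mm in diameter and stands 50 mm above the lid, its last 6 mm tapering to 8 mm. Axes as the box's.
- hole_mouth (a point): Centre of the round hole in the lid, at the lid's surface. The hole is 16 mm in diameter and goes straight down; the reset button lies 18 mm below the surface.
- reset_top (a point): Centre of the top face of the white reset button at the bottom of the hole, 13.6 mm across; it moves straight down with the button.
- reset (a joint): Travel of the reset button in m: 0 released, grows as it is pressed, 0.006 all the way down. A spring pushes it back up: about 1.2 N to start it, about 5 N all the way down.
- collar_wide_mid (a point): Centre (half-way up, on the bore's axis) of the wide, low steel collar: a ring 46 mm outside, 20 mm bore, 18 mm high, lying flat on the bench; z along the bore.
- collar_narrow_mid (a point): Centre (half-way up, on the bore's axis) of the narrow, taller steel collar: a ring 34 mm outside, 20 mm bore, 22 mm high, lying flat on the bench; z along the bore.
- collar_wide: The wide collar as a whole; origin at the centre of its underside.
- collar_narrow: The narrow collar as a whole; origin at the centre of its underside.
- stylus_handle (a point): Middle of the stylus's handle. The stylus stands upright in its stand, tip down, loose: a black round handle 18 mm in diameter and 60 mm long (30 mm either side of this point) above a steel rod 7 mm in diameter and 40 mm long. z points along it from tip to handle end.
- stylus_tip (a point): The lower end of the stylus's rod, on its axis, 70 mm below the middle of the handle.
- stylus: The stylus as a whole; origin at its tip, z up along it.
- stand: The stylus stand: a grey block 50 x 50 x 45 mm high fixed to the bench, with an upright 11.5 mm square hole in the middle in which the rod hangs 40 mm deep; the handle's lower end rests on the block's top. Origin: centre of its underside.
- adapter: Bystander, to be left alone: a brass coaxial adapter standing on end, 32 mm across and 52 mm tall. Origin: centre of its underside, z up.
- splitter: Bystander, to be left alone: a small aluminium power splitter, 70 x 36 x 18 mm over its connectors. Origin: centre of its underside.
- wrench: Bystander, to be left alone: a steel connector wrench, about 165 mm long, lying flat. Origin about its middle.
- screwdriver: Bystander, to be left alone: a screwdriver, 180 mm long, lying flat. Origin about its middle.
- capjar: Bystander, to be left alone: a clear jar, 56 mm across and 65 mm tall. Origin on its underside.
- canister: Bystander, to be left alone: a metal can with a paper band, 66 mm across and 60 mm tall. Origin on its underside.
- attenuator: Bystander, to be left alone: a dark attenuator block, 28 x 28 mm, 52 mm tall with its connector. Origin on its underside.

How it is judged:
By the outcome, as a careful person would: the job done as asked, in the order asked, and still so for the second after the job is handed in, while the arm keeps its last pose, push and grip.
It also fails if it takes over 64 s, if anything falls off the work surface, if the arm or the gripper's body presses on something with over 40 N, if the wrist force passes 120 N, or if a joint passes its speed limit or range.

ROBOT

A 6-joint arm with a two-finger parallel gripper is mounted at the origin on the work surface. World frame = base frame: x ahead of the robot, y to its left, z up, the work surface at z = 0. Lengths are in mm, angles in rad, forces in N, time in s.
With the tool pointing down it reaches from about 275 to 1000 mm from the base axis. Payload 8.4 kg.
Tool frame: the origin (TCP) lies midway between the tips of the shut fingers; the grasp point (between the pads) lies 19 mm behind it; y points along the fingers, z is the direction in which the jaws open and shut, and the axes are right-handed (so a half turn about y gives the same grasp; the last joint's range is limited). The gripper opens to 85 mm and grips with 20 to 120 N. Pads are 22 mm wide; open, the fingers measure 114 mm over their backs; the gripper's body (76 mm by 85 mm) begins 54 mm behind the grasp point. The pads swing forward as they close: fully open they stand 13 mm farther back than shut.
Start: joints at [-1.21, 0.353, 1.633, -0, 1.155, -0.002], TCP at [221.807, -584.32, 231.281] pointing down, gripper open.
Joint ranges: [-2.63, 2.63], [-0.92, 2.1], [0.06, 2.66], [-1.3, 4.44], [0, 2.69], [-3.02, 3.02]. Speed limits (rad/s): [2.22, 2.22, 2.79, 3.14, 3.14, 3.14].

INTERFACE

Orientations are given as [roll, pitch, yaw] about the fixed x, y, z axes, in that order (R = Rz(yaw) Ry(pitch) Rx(roll)).
In Python, from rig import r, imaging gives the robot as it stands. The module is installed in compiled form; this text tells all that it offers.
- The arm moves only by the tool send_rows, never from a script. Its argument "series" is a list of rows, each a list of 6 numbers: the shift along the tool's x, y, z in m, then the turn, a rotation vector about the tool's x, y, z in degrees. In form: [[dx, dy, dz, ax, ay, az], ...]. A call has 1 to 8 rows; each row shifts and turns the commanded pose from where the row before left it, along the tool's axes as they then stand; what a row does not reach is not made up. A row lasts 1/10 s, in which the tool goes at most 50 mm and 8.59 degrees, less where a joint would pass 70% of its speed; a pose out of reach is approached as far as the arm can. A call is refused whole if a number of a shift passes 0.05 or a number of a turn 8.59, either way. A call with a gripper value outside its range is refused whole. "gripper" is the opening, from 0 (shut) to 1 (fully open), set as the call begins (left out, the last holds). The fingers move at their own pace and stop on an object; "squeeze" is the grip in N (left out, the last holds). Time passes only in rows, so rows that do not move let the fingers close. It gives the time, the measured TCP pose, the force and the opening at its end, in the units of the state.
- r.sense(): the state, without advancing time (a new reading comes with each control period).
- imaging.grab_frame(name): name is "scene" or "top"; returns a dict with "frame" (420x560x3 uint8, red, green, blue), "depth" (420x560 float32, mm along the optical axis (not along the pixel's ray), 0 where there is no reading), "intrinsics" (3x3 intrinsics, pixels), "origin" and "rotation" of the camera in the world. Camera axes: x right, y down, z forward; pixel columns grow to the right and rows downward; lengths in mm; the calibration is good to about 2 mm. A picture is of the moment at which its call begins.
- r.sign_off(): hands the job in, once; it reports no verdict.
The state is a dict: "clock": time; "qpos": joint angles; "qvel": joint speeds; "joint_efforts": joint torques, N m; "eef_pos": TCP position; "tcp_rot": TCP orientation; "contact_force": force on the tool from outside, world axes, zero at the start; "wrist_torque": the same for the moment, N m; "opening": opening from 0.0 (shut) to 1.0 (fully open).
Only numpy, scipy, OpenCV 4.12 (cv2) and the standard library are available. Lean on these libraries where they do the work, as an engineer would, in place of code of your own. Each camera call takes 0.05 s, during which the arm holds its last target.

## Working session

There is one attempt and no reset: what is moved stays moved. The work goes in short steps, Python scripts to look and compute and a tool call to move; the robot and the scene stay as the last step left them, time stands still between calls to the robot, and variables do not carry over. Pictures are saved under pics/ and viewed, and the job is handed in when it is done.

Besides the shell and the picture viewer there is one more tool, called after "Call:" by a JSON object that holds its "fn" and its "kwargs". send_rows: Moves the arm, as the interface text tells. Its arguments: {"type":"object","properties":{"series":{"type":"array","items":{"type":"array","items":{"type":"number"}}},"gripper":{"type":"number"},"squeeze":{"type":"number"}},"required":["series"]}

```bash
mkdir -p pics; ls; python3 - <<'E'
from rig import r, imaging
import cv2,numpy as np
np.set_printoptions(precision=4,suppress=True)
print(r.sense())
for n in("scene","top"):
    d=imaging.grab_frame(n); cv2.imwrite(f"pics/{n}0.png",d["frame"][:,:,::-1]); np.savez(f"{n}0.npz",**d)
    print(n,d["intrinsics"],d["origin"],d["rotation"])
E
```

```text
pics
{'clock': 0.0, 'qpos': array([-1.2104,  0.3537,  1.6342,  0.    ,  1.1552, -0.0024]), 'qvel': array([ 0.0017, -0.0011,  0.0005, -0.0015, -0.0009,  0.0002]), 'joint_efforts': array([ -0.0027, -60.5263, -34.2067,  -0.0002,   0.0093,  -0.    ]), 'eef_pos': array([ 221.6487, -583.855 ,  230.5463]), 'tcp_rot': array([-1.5722,  0.    , -2.7788]), 'contact_force': array([-0.5237,  0.0912,  0.2998]), 'wrist_torque': array([ 0.0205,  0.0016, -0.043 ]), 'opening': 1.001495810460044}
scene [[425.0193   0.     272.7205]
 [  0.     425.0193 206.5248]
 [  0.       0.       1.    ]] [1111.8708  190.5641  925.556 ] [-2.5562 -0.0049  1.9966]
top [[526.9573   0.     285.3902]
 [  0.     526.9573 216.703 ]
 [  0.       0.       1.    ]] [ 311.3351  -30.9379 1638.52  ] [-2.9561  0.0057 -1.5465]
```

View pics/scene0.png

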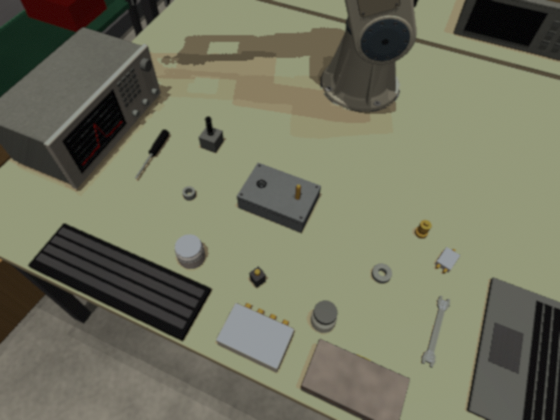

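View pics/top0.png

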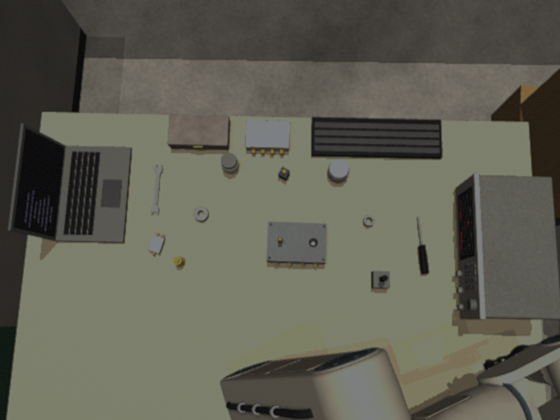

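The scene view shows the wide collar at (382,272), the narrow collar at (189,192), the stand and stylus at (210,138), and the tuner at (279,196). The top view shows them at (201,214), (368,221), (381,280) and (297,243). I'll zoom in next.

```bash
cat > h.py <<'E'
import numpy as np,cv2
from scipy.spatial.transform import Rotation as Ro
def load(n): return dict(np.load(n+".npz"))
def rot(d): return Ro.from_euler('xyz',d["rotation"]).as_matrix()
def ray(d,u,v):
    x=np.linalg.inv(d["intrinsics"])@[u,v,1]; return d["origin"],rot(d)@x
def plane(d,u,v,z):
    o,k=ray(d,u,v); return o+k*(z-o[2])/k[2]
def proj(d,p):
    c=d["intrinsics"]@(rot(d).T@(np.asarray(p,float)-d["origin"])); return c[:2]/c[2]
def tri(da,ua,db,ub):
    o1,k1=ray(da,*ua);o2,k2=ray(db,*ub);k1=k1/np.linalg.norm(k1);k2=k2/np.linalg.norm(k2)
    s=np.linalg.lstsq(np.c_[k1,-k2],o2-o1,rcond=None)[0];a=o1+s[0]*k1;b=o2+s[1]*k2
    return (a+b)/2,np.linalg.norm(a-b)
def depthpt(d,u,v):
    o,k=ray(d,u,v);return o+k*d["depth"][int(round(v)),int(round(u))]
E
python3 - <<'E'
from h import *
np.set_printoptions(precision=1,suppress=True)
T=load("top0");S=load("scene0")
for nm,t,s,z in (("wide",(201,214),(382,272),18),("nar",(368,221),(189,192),22),("stand",(381,280),(210,138),45),("tuner",(297,243),(279,196),55)):
    print(nm,plane(T,*t,z),plane(S,*s,z),depthpt(T,*t))
def crop(d,u,v,w,k): 
    f=d["frame"][v-w:v+w,u-w:u+w,::-1]; return cv2.resize(f,None,fx=k,fy=k,interpolation=cv2.INTER_NEAREST)
A=[crop(T,201,214,14,9),crop(T,368,221,14,9),crop(T,381,280,14,9)]
B=[crop(S,382,272,14,9),crop(S,189,192,14,9),crop(S,210,135,14,9)]
cv2.imwrite("pics/c1.png",np.clip(np.vstack([np.hstack(A),np.hstack(B)])*1.4,0,255))
cv2.imwrite("pics/c2.png",np.clip(np.hstack([crop(T,297,243,36,5),crop(S,279,196,44,5)[:360,:]] if 0 else [crop(T,297,243,40,5),crop(S,279,196,40,5)])*1.4,0,255))
E
```

```text
wide [617.6 250.4  18. ] [622.9 253.   18. ] [622.6 255.   -8.3]
nar [ 606.7 -271.8   22. ] [ 614. -270.   22.] [ 611.  -275.2   -1.2]
stand [ 423.2 -306.6   45. ] [ 442.9 -299.6   45. ] [ 421.  -301.1   76.3]
tuner [528.  -51.8  55. ] [549.3 -42.7  55. ] [528.  -51.8  55.3][ WARN:0@0.476] global loadsave.cpp:1063 imwrite_ Unsupported depth image for selected encoder is fallbacked to CV_8U.
```

View pics/c1.png

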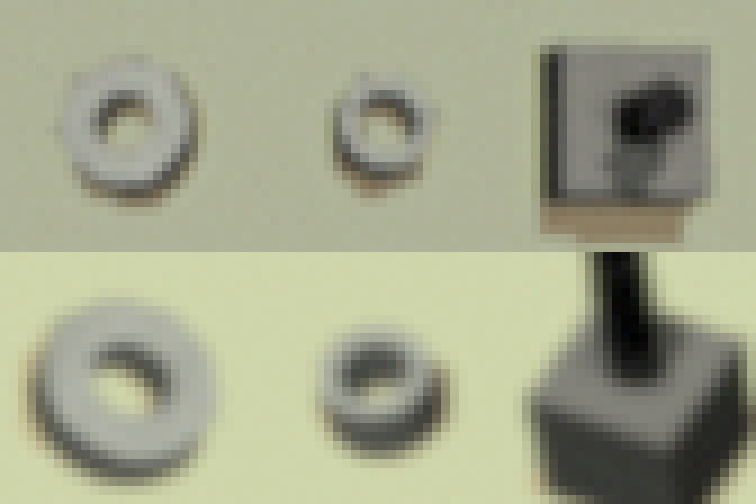

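View pics/c2.png

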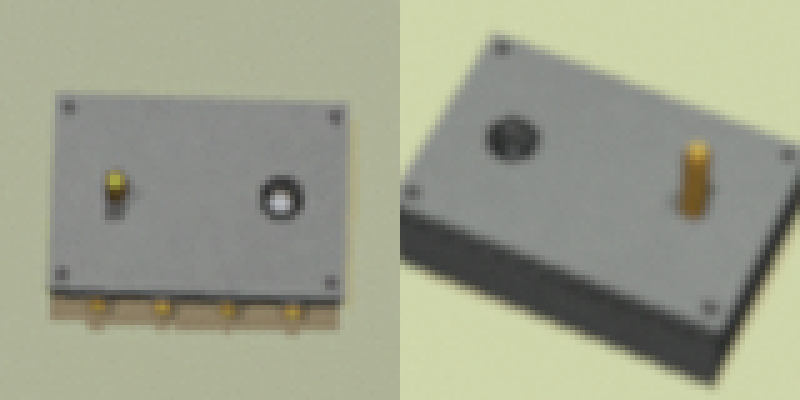

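```bash
cat > m.py <<'E'
from h import *
np.set_printoptions(precision=1,suppress=True)
def crop8(d,u,v,w):
    f=d["frame"][v-w:v+w,u-w:u+w]; return cv2.resize(f,None,fx=8,fy=8,interpolation=cv2.INTER_CUBIC)
def topface(d,u,v,w,vth=None):
    c=crop8(d,u,v,w);h=cv2.cvtColor(c,cv2.COLOR_RGB2HSV)
    bg=h[:,:,1][:8].mean()
    m=((h[:,:,1]<bg*0.5)&(h[:,:,2]>115)).astype(np.uint8)
    cs,_=cv2.findContours(m,cv2.RETR_EXTERNAL,cv2.CHAIN_APPROX_NONE);k=max(cs,key=cv2.contourArea)
    k=cv2.convexHull(k); e=cv2.fitEllipse(k)
    return np.array([(e[0][0]+.5)/8-.5+u-w,(e[0][1]+.5)/8-.5+v-w]),np.array(e[1])/8,m
E
python3 - <<'E'
from m import *
T=load("top0");S=load("scene0")
for nm,t,s,z in (("wide",(201,214),(382,272),18),("nar",(368,221),(189,192),22)):
    a,ea,ma=topface(T,*t,14);b,eb,mb=topface(S,*s,14)
    cv2.imwrite(f"pics/m_{nm}.png",np.hstack([ma,mb])*255)
    print(nm,a,ea,plane(T,*a,z),b,eb,plane(S,*b,z),tri(T,a,S,b))
# predicted sizes
    for d in(T,S): 
        p=plane(d,*(a if d is T else b),z); print([np.linalg.norm(proj(d,p+q)-proj(d,p-q)) for q in np.eye(3)[:2]*(23 if nm=="wide" else 17)])
# tuner: corners & hole
for n,d,(u,v) in(("T",T,(297,243)),("S",S,(279,196))):
    c=crop8(d,u,v,44);h=cv2.cvtColor(c,cv2.COLOR_RGB2HSV)
    print(n,h[::88,::88,1],h[::88,::88,2])
E
```

```text
wide [200.3 213. ] [12.4 13.2] [620.7 252.8  18. ] [382.  271.8] [15.6 18.6] [622.3 252.8  18. ] (array([621.1, 253. ,  15.9]), np.float64(0.17594802484889127))
[np.float64(14.41551457964563), np.float64(14.643367586319009)]
[np.float64(17.430592331218772), np.float64(20.561433885160465)]
nar [368.1 222.4] [3.5 6.3] [ 602.2 -272.2   22. ] [188.4 191.3] [ 9.4 11.3] [ 612.9 -272.6   22. ] (array([ 605.5, -276.3,   10.1]), np.float64(5.020623385479319))
[np.float64(10.757126101847584), np.float64(10.942178021409248)]
[np.float64(11.73447267805775), np.float64(12.118223319331612)]
T [[ 38  36  40  36  38  38  40  38]
 [ 38  38  40  40  36  38  40  38]
 [ 36  36  33  40  40  40  38  38]
 [ 38  36   3   5   5   5   5  38]
 [ 38  40   5   5   5   3   5  38]
 [ 38  38   5   5   5   5   8  38]
 [ 38  38 102  73  74  75  69  38]
 [ 38  38  40  40  40  38  40  40]] [[128 127 128 127 128 128 128 128]
 [128 127 128 128 127 128 127 128]
 [127 127 122 128 129 129 129 128]
 [127 127 100 100 100  99  98 128]
 [127 128 101 100 101  97 102 128]
 [128 128  99 100  99  97  98 128]
 [128 128  95 101 100  99  81 127]
 [127 128 128 128 128 127 127 128]]
S [[52 50 52 52 52 52 52 52]
 [52 52 40 52 52 52 52 50]
 [53 52  5  8  5 39 52 52]
 [52  8  5  5  5  5 32  8]
 [51  7  8  7  5  7 19  5]
 [53 11  6  5  8  5  7  0]
 [50 52 52 11  6 13  4 52]
 [52 52 52 50 52 49  6 50]] [[153 152 152 152 152 152 153 153]
 [152 152 135 153 152 152 153 152]
 [153 153 101 102  99 131 152 152]
 [152 102  55  97 101 101 104 102]
 [149 103 101 103 102 103  81 103]
 [149  45  46 100 102 101 104  41]
 [152 153 153  45  46  58  67 152]
 [153 152 153 153 152 115  44 152]]
```

View pics/m_wide.png

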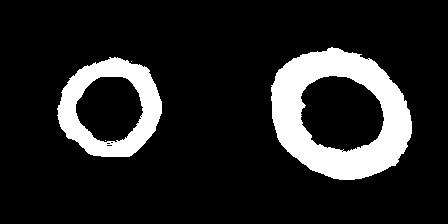

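View pics/m_nar.png

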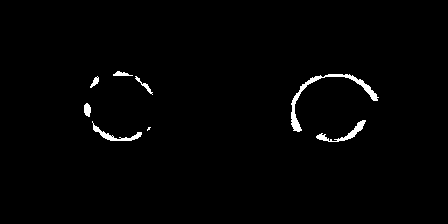

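```bash
python3 - <<'E'
from m import *
T=load("top0");S=load("scene0")
out=[]
def comp(m): 
    cs,_=cv2.findContours(m.astype(np.uint8),cv2.RETR_EXTERNAL,cv2.CHAIN_APPROX_NONE);return max(cs,key=cv2.contourArea)
def fx(p,u,v,w): return (np.array(p)+.5)/8-.5+np.array([u-w,v-w])
# narrow
n=[]
for d,(u,v),vt in((T,(368,221),92),(S,(189,192),100)):
    h=cv2.cvtColor(crop8(d,u,v,14),cv2.COLOR_RGB2HSV)
    m=(h[:,:,1]<h[:8,:,1].mean()*.7)&(h[:,:,2]>vt); e=cv2.fitEllipse(cv2.convexHull(comp(m)))
    out.append(np.uint8(m)*255); a=fx(e[0],u,v,14); n.append(a); print("nar",a,np.array(e[1])/8,plane(d,*a,22))
print(tri(T,n[0],S,n[1]))
cv2.imwrite("pics/m2.png",np.hstack(out)); out=[]
hc=[]
for d,(u,v) in((T,(297,243)),(S,(279,196))):
    w=44;h=cv2.cvtColor(crop8(d,u,v,w),cv2.COLOR_RGB2HSV)
    m=(h[:,:,1]<24)&(h[:,:,2]>80)&(h[:,:,2]<118)
    m=cv2.morphologyEx(np.uint8(m),cv2.MORPH_OPEN,np.ones((9,9)))
    k=comp(m); hull=cv2.convexHull(k); q=cv2.approxPolyN(hull,4)[0] if hasattr(cv2,'approxPolyN') else cv2.boxPoints(cv2.minAreaRect(hull))
    P=np.array([plane(d,*fx(p,u,v,w),55) for p in q]);print("corners",P[:,:2],P.mean(0))
    filled=cv2.drawContours(np.zeros_like(m),[hull],-1,1,-1)
    er=cv2.erode(filled,np.ones((60,60)))
    dk=(er>0)&(h[:,:,2]<80)&(h[:,:,1]<60)
    e=cv2.fitEllipse(cv2.convexHull(comp(dk)));a=fx(e[0],u,v,w);hc.append(a);print("hole",a,np.array(e[1])/8,plane(d,*a,55))
    ye=(er>0)&(h[:,:,1]>90); kk=comp(ye); x=fx(kk[:,0].min(0),u,v,w),fx(kk[:,0].max(0),u,v,w);print("post bbox",x)
    out.append(np.uint8(dk)*255+np.uint8(ye)*128+m*40)
cv2.imwrite("pics/m3.png",np.hstack(out))
print(tri(T,hc[0],S,hc[1]))
E
```

```text
nar [368.5 219.9] [ 9.8 10.5] [ 610.2 -273.2   22. ]
nar [188.  190.9] [ 9.8 12.8] [ 612.1 -274.1   22. ]
(array([ 610.9, -274.2,   20.3]), np.float64(1.557285385940684))
corners [[ 592.1 -139.9]
 [ 472.6 -137.7]
 [ 474.    40. ]
 [ 593.8   39.9]] [533.1 -49.4  55. ]
hole [312.8 242.3] [9.5 9.6] [531.4 -99.7  55. ]
post bbox (array([277.9, 236.9]), array([281.6, 242.6]))
corners [[ 476.1   41.4]
 [ 594.8   38.8]
 [ 592.6 -139.5]
 [ 474.2 -137.9]] [534.4 -49.3  55. ]
hole [261.1 183.4] [ 9.2 11.2] [ 532.6 -100.1   55. ]
post bbox (array([294.9, 184.2]), array([300.3, 198.8]))
(array([ 531.7, -100.1,   53.8]), np.float64(0.7973723827163122))
```

View pics/m2.png

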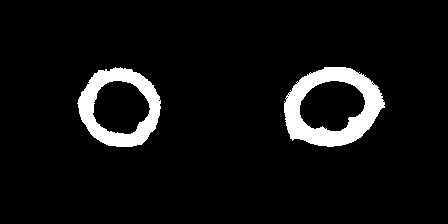

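View pics/m3.png

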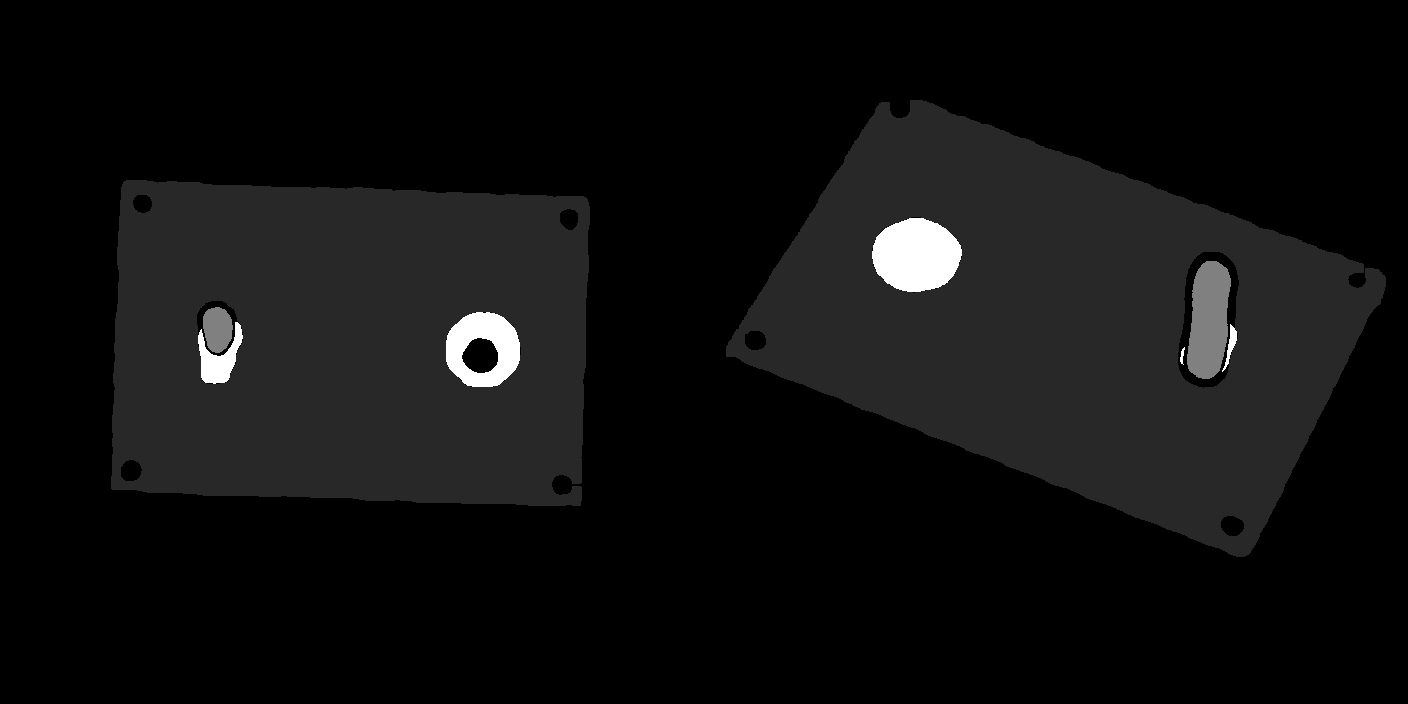

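```bash
python3 - <<'E'
from m import *
T=load("top0");S=load("scene0")
def comp(m): 
    cs,_=cv2.findContours(m.astype(np.uint8),cv2.RETR_EXTERNAL,cv2.CHAIN_APPROX_NONE);return max(cs,key=cv2.contourArea)
def fx(p,u,v,w): return (np.array(p)+.5)/8-.5+np.array([u-w,v-w])
for p in((532,-100,55),(534,.5,55),(534,.5,105)): print(p,proj(T,p),proj(S,p))
out=[]
for d,(u,v),lo in((T,(381,280),80),(S,(210,132),80)):
    w=22;h=cv2.cvtColor(crop8(d,u,v,w),cv2.COLOR_RGB2HSV)
    m=cv2.morphologyEx(np.uint8((h[:,:,1]<24)&(h[:,:,2]>70)),cv2.MORPH_OPEN,np.ones((5,5)))
    hull=cv2.convexHull(comp(m)); q=cv2.approxPolyN(hull,4)[0]
    P=np.array([plane(d,*fx(p,u,v,w),45) for p in q]);print("stand",P[:,:2],P.mean(0))
    dk=cv2.morphologyEx(np.uint8(h[:,:,2]<35),cv2.MORPH_OPEN,np.ones((9,9)))
    k=comp(dk); print("handle bbox",fx(k[:,0].min(0),u,v,w),fx(k[:,0].max(0),u,v,w))
    out.append(m*100+dk*255)
    c=P.mean(0); print("proj handle top/bottom",proj(d,[c[0],c[1],105]),proj(d,[c[0],c[1],45]))
cv2.imwrite("pics/m4.png",np.hstack(out))
E
```

```text
(532, -100, 55) [313.  242.1] [261.2 183.3]
(534, 0.5, 55) [279.8 240.6] [297.3 197.3]
(534, 0.5, 105) [279.5 238.3] [298.4 185.4]
stand [[ 450.2 -330.7]
 [ 401.6 -331.2]
 [ 401.2 -282.6]
 [ 450.6 -282.9]] [ 425.9 -306.9   45. ]
handle bbox [379.3 275.9] [386.4 281.3]
proj handle top/bottom [384.7 277.7] [381.1 279.1]
stand [[ 399.4 -282.6]
 [ 452.6 -283.4]
 [ 453.5 -328.8]
 [ 419.3 -329.4]] [ 431.2 -306.1   45. ]
handle bbox [206.1 117.3] [212.6 134.4]
proj handle top/bottom [207.4 118.9] [210.  134.4]
```

View pics/m4.png

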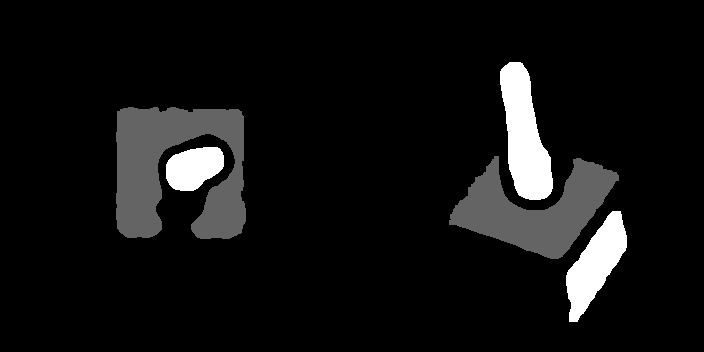

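Estimates (x, y in mm): wide collar (621, 253), narrow collar (611, -274), post (534, 0.5), hole (532, -100), stylus (426, -307). First I'll turn the tool to yaw -90°, so that tool x is world -y, tool y is world -z and tool z is world +x.

Call:
{"fn": "send_rows", "kwargs": {"series": [[0,0,0,0,-8.59,0],[0,0,0,0,-8.59,0],[0,0,0,0,-8.59,0],[0,0,0,0,-8.59,0],[0,0,0,0,-8.59,0],[0,0,0,0,-8.59,0],[0,0,0,0,-8.59,0],[0,0,0,0,-8.59,0]], "gripper": 1, "squeeze": 50}}

```text
clock: 0.9
eef_pos: [221.7, -584.1, 230.8]
tcp_rot: [-1.571, 0.001, -1.573]
contact_force: [-0.1, -1.0, -0.5]
opening: 0.999
```

Call:
{"fn": "send_rows", "kwargs": {"series": [[-0.0355,0,0.0285,0,-0.5,0],[-0.0355,0,0.0285,0,0,0],[-0.0355,0,0.0285,0,0,0],[-0.0355,0,0.0285,0,0,0],[-0.0355,0,0.0285,0,0,0],[-0.0355,0,0.0285,0,0,0],[-0.0355,0,0.0285,0,0,0],[-0.0355,0,0.0285,0,0,0]]}}

```text
clock: 1.7
eef_pos: [450.8, -298.9, 231.1]
tcp_rot: [-1.571, 0.0, -1.571]
contact_force: [0.5, -0.7, -0.3]
opening: 1.003
```

Call:
{"fn": "send_rows", "kwargs": {"series": [[-0.046,0,0.0142,0,0,0],[-0.046,0,0.0142,0,0,0],[-0.046,0,0.0142,0,0,0],[-0.046,0,0.0142,0,0,0],[-0.046,0,0.0142,0,0,0],[-0.046,0,0.0142,0,0,0],[-0.046,0,0.0142,0,0,0],[-0.046,0,0.0142,0,0,0]]}}

```text
clock: 2.5
eef_pos: [563.7, 69.5, 231.1]
tcp_rot: [-1.571, -0.0, -1.571]
contact_force: [0.8, -1.2, 0.7]
opening: 1.001
```

Call:
{"fn": "send_rows", "kwargs": {"series": [[-0.046,0,0.0142,0,0,0],[-0.046,0,0.0142,0,0,0],[-0.046,0,0.0142,0,0,0],[-0.046,0,0.0142,0,0,0],[0,0.045,0,0,0,0],[0,0.045,0,0,0,0],[0,0.04,0,0,0,0],[0,0,0,0,0,0]]}}

```text
clock: 3.3
eef_pos: [616.1, 250.0, 95.1]
tcp_rot: [-1.581, -0.004, -1.57]
contact_force: [-0.6, -0.8, 0.2]
opening: 0.997
```

Call:
{"fn": "send_rows", "kwargs": {"series": [[0,0,0,0,0,0],[0,0,0,0,0,0]]}}

```text
clock: 3.5
eef_pos: [622.0, 252.0, 103.8]
tcp_rot: [-1.568, 0.001, -1.571]
contact_force: [-0.1, -0.2, 0.6]
opening: 0.996
```

```bash
python3 - <<'E'
from rig import r, imaging
import cv2,numpy as np
print(r.sense())
o=[]
for n in("scene","top"):
    d=imaging.grab_frame(n); np.savez(f"{n}1.npz",**d)
    u,v=(382,272) if n=="scene" else (201,214)
    o.append(cv2.resize(d["frame"][v-32:v+32,u-32:u+32,::-1],None,fx=6,fy=6,interpolation=cv2.INTER_CUBIC))
cv2.imwrite("pics/c5.png",np.hstack(o))
E
```

```text
{'clock': 3.5, 'qpos': array([3.82647208e-01, 5.52677908e-01, 1.62794433e+00, 4.67204002e-05,
       9.57617992e-01, 3.82741598e-01]), 'qvel': array([-0.00174389, -0.0135928 , -0.0017874 ,  0.00045867, -0.0024446 ,
        0.00030789]), 'joint_efforts': array([ 9.83067742e-02, -6.72325587e+01, -2.84642690e+01,  4.21936580e-03,
        6.40224013e-02, -3.36473462e-06]), 'eef_pos': array([621.98245816, 251.96997114, 103.77110507]), 'tcp_rot': array([-1.56770077e+00,  1.28753791e-03, -1.57091555e+00]), 'contact_force': array([-0.0630167 , -0.18910345,  0.57892693]), 'wrist_torque': array([ 0.02906159, -0.05711964,  0.03377986]), 'opening': 0.9960438517333955}
```

View pics/c5.png

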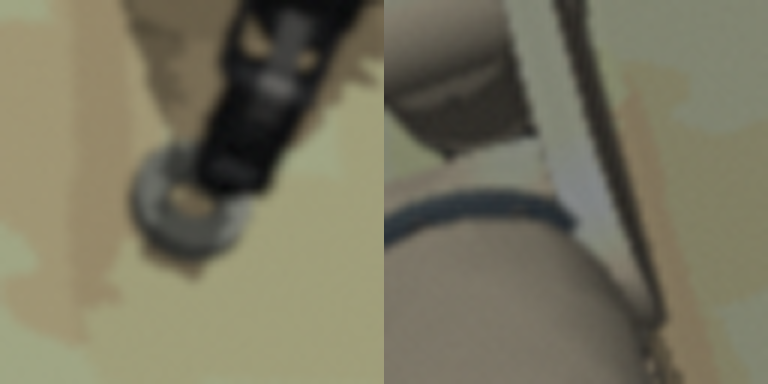

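The scene crop shows the front finger just above and behind the wide collar, at about (382,270). The top view is blocked by the arm. Descending now.

Call:
{"fn": "send_rows", "kwargs": {"series": [[0,0.03,0,0,0,0],[0,0.03,0,0,0,0],[0,0.02,0,0,0,0],[0,0.01,0,0,0,0],[0,0,0,0,0,0],[0,0,0,0,0,0],[0,0,0,0,0,0]]}}

```text
clock: 4.3
eef_pos: [621.6, 251.9, 13.0]
tcp_rot: [-1.568, 0.001, -1.571]
contact_force: [-0.3, -0.1, -0.8]
opening: 0.993
```

Call:
{"fn": "send_rows", "kwargs": {"series": [[-0.001,0.005,0,0,0,0],[0,0.004,0,0,0,0],[0,0,0,0,0,0],[0,0,0,0,0,0],[0,0,0,0,0,0]]}}

```text
clock: 4.8
eef_pos: [620.4, 252.5, 2.3]
tcp_rot: [-1.571, -0.0, -1.571]
contact_force: [0.6, 0.5, -0.6]
opening: 0.997
```

Call:
{"fn": "send_rows", "kwargs": {"series": [[0,0,0,0,0,0],[0,0,0,0,0,0],[0,0,0,0,0,0],[0,0,0,0,0,0],[0,0,0,0,0,0],[0,0,0,0,0,0],[0,0,0,0,0,0],[0,0,0,0,0,0]], "gripper": 0, "squeeze": 60}}

```text
clock: 5.6
eef_pos: [620.6, 252.5, 2.9]
tcp_rot: [-1.571, 0.0, -1.571]
contact_force: [-0.7, -1.0, 4.7]
opening: 0.512
```

Call:
{"fn": "send_rows", "kwargs": {"series": [[0,0,0,0,0,0],[0,0,0,0,0,0],[0,-0.02,0,0,0,0],[0,-0.04,0,0,0,0],[0,-0.05,0,0,0,0],[0,-0.03,0,0,0,0],[0,0,0,0,0,0],[0,0,0,0,0,0]]}}

```text
clock: 6.4
eef_pos: [620.6, 252.5, 142.8]
tcp_rot: [-1.57, 0.0, -1.571]
contact_force: [-0.4, -0.5, -2.0]
opening: 0.506
```

```bash
cat > snap.py <<'E'
import sys
from rig import r, imaging
import cv2,numpy as np
from h import *
def snap(tag,p,w=32,k=6):
    o=[];ds=[]
    for n in("scene","top"):
        d=imaging.grab_frame(n); np.savez(f"{n}{tag}.npz",**d); ds.append(d)
        u,v=np.round(proj(d,p)).astype(int); print(n,"crop origin",u-w,v-w)
        o.append(cv2.resize(d["frame"][v-w:v+w,u-w:u+w,::-1],None,fx=k,fy=k,interpolation=cv2.INTER_CUBIC))
    cv2.imwrite(f"pics/s{tag}.png",np.clip(np.hstack(o).astype(float)*1.3,0,255).astype(np.uint8))
if __name__=="__main__":
    s=r.sense();print({k:np.round(s[k],3) for k in("clock","eef_pos","tcp_rot","contact_force","opening")})
    snap(sys.argv[1],[float(x) for x in sys.argv[2:5]])
E
python3 snap.py 2 621 253 140
```

```text
{'clock': np.float64(6.4), 'eef_pos': array([620.552, 252.516, 142.821]), 'tcp_rot': array([-1.57 ,  0.   , -1.571]), 'contact_force': array([-0.354, -0.477, -1.958]), 'opening': np.float64(0.506)}
scene crop origin 363 215
top crop origin 161 173
```

View pics/s2.png

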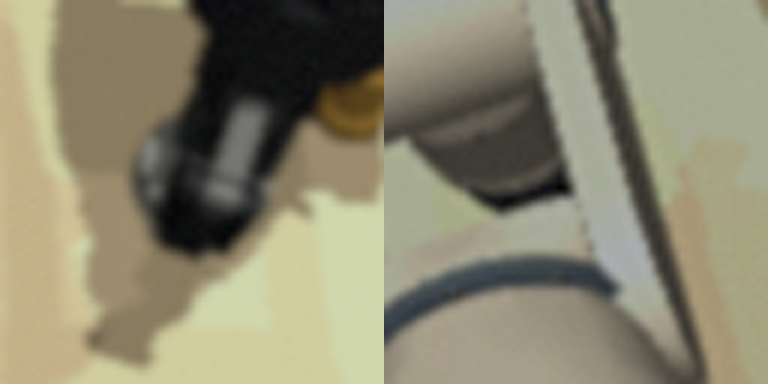

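The scene crop shows the wide collar gripped between the fingers at about (396,245) and raised. Moving over the post.

Call:
{"fn": "send_rows", "kwargs": {"series": [[0.0421,0,-0.0144,0,0,0],[0.0421,0,-0.0144,0,0,0],[0.0421,0,-0.0144,0,0,0],[0.0421,0,-0.0144,0,0,0],[0.0421,0,-0.0144,0,0,0],[0.042,0,-0.0146,0,0,0],[0,0,0,0,0,0],[0,0,0,0,0,0]]}}

```text
clock: 7.3
eef_pos: [532.9, -0.9, 141.1]
tcp_rot: [-1.573, 0.0, -1.573]
contact_force: [0.2, -0.4, -1.0]
opening: 0.51
```

Call:
{"fn": "send_rows", "kwargs": {"series": [[0,0.01,0,0,0,0],[0,0,0,0,0,0],[0,0,0,0,0,0],[0,0,0,0,0,0]]}}

```text
clock: 7.7
eef_pos: [534.0, 0.7, 132.0]
tcp_rot: [-1.571, 0.0, -1.57]
contact_force: [0.3, 0.9, -1.1]
opening: 0.508
```

```bash
python3 snap.py 3 534 0 120
```

```text
{'clock': np.float64(7.7), 'eef_pos': array([533.957,   0.685, 132.03 ]), 'tcp_rot': array([-1.571,  0.   , -1.57 ]), 'contact_force': array([ 0.281,  0.89 , -1.073]), 'opening': np.float64(0.508)}
scene crop origin 267 150
top crop origin 248 206
```

View pics/s3.png

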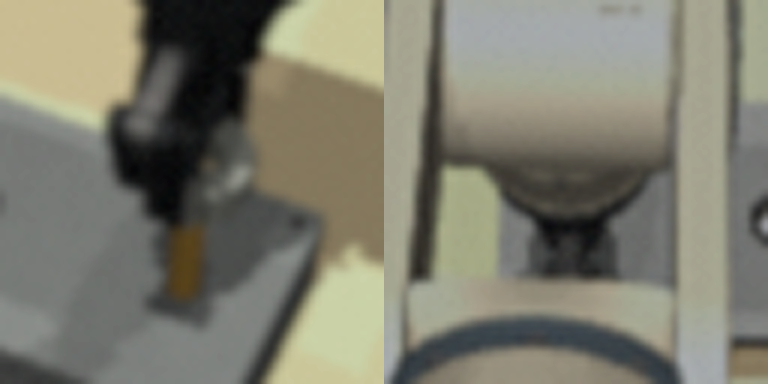

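```bash
python3 - <<'E'
from h import *
for tag,c in(("2",(620.6,253,142.8-2.9)),("3",(534,.7,132-2.9))):
    S=load("scene"+tag);u,v=np.round(proj(S,c)).astype(int);w=24;k=16
    I=np.clip(cv2.resize(S["frame"][v-w:v+w,u-w:u+w,::-1],None,fx=k,fy=k,interpolation=cv2.INTER_CUBIC)*2.2,0,255).astype(np.uint8)
    for z in(0,18):
        P=[((proj(S,[c[0]+23*np.cos(t),c[1]+23*np.sin(t),c[2]+z])-[u-w,v-w]+.5)*k).astype(int) for t in np.linspace(0,6.28,60)]
        cv2.polylines(I,[np.array(P)],True,(0,0,255),1)
    cv2.imwrite(f"pics/o{tag}.png",I[:600])
E
```

```text
(no output)
```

View pics/o2.png

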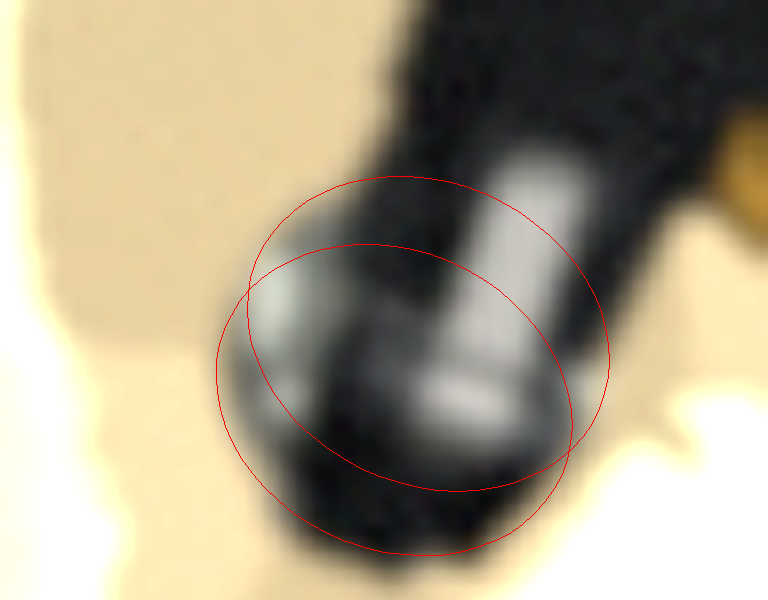

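View pics/o3.png

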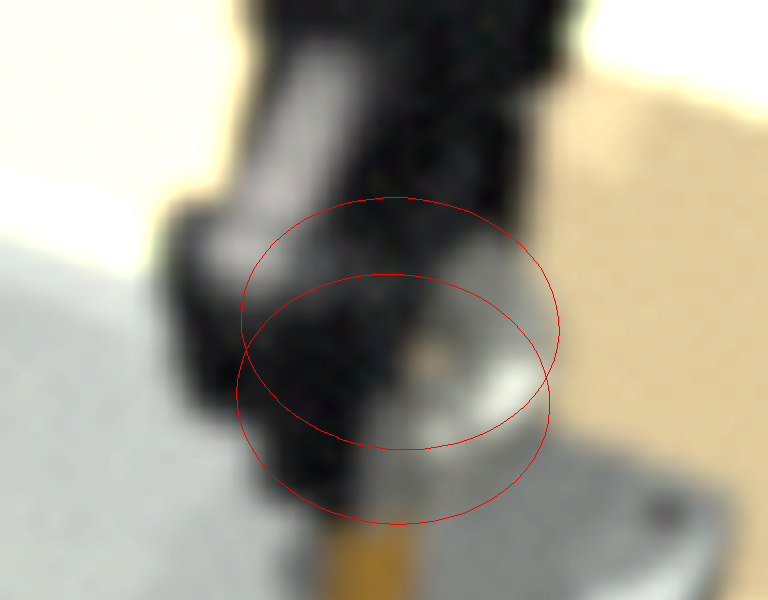

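The projected collar outline matches the image, so the collar is centred over the post. Lowering.

Call:
{"fn": "send_rows", "kwargs": {"series": [[0,0.012,0,0,0,0],[0,0.012,0,0,0,0],[0,0.012,0,0,0,0],[0,0,0,0,0,0],[0,0,0,0,0,0]]}}

```text
clock: 8.3
eef_pos: [533.4, -0.1, 95.6]
tcp_rot: [-1.572, 0.0, -1.571]
contact_force: [0.7, -0.0, -0.3]
opening: 0.512
```

Call:
{"fn": "send_rows", "kwargs": {"series": [[0,0.01,0,0,0,0],[0,0.01,0,0,0,0],[0,0.01,0,0,0,0],[0,0,0,0,0,0],[0,0,0,0,0,0]]}}

```text
clock: 8.8
eef_pos: [533.5, -0.0, 65.8]
tcp_rot: [-1.572, 0.0, -1.571]
contact_force: [-0.5, -0.5, -0.7]
opening: 0.511
```

No contact on the post. Continuing to the lid.

Call:
{"fn": "send_rows", "kwargs": {"series": [[0,0.003,0,0,0,0],[0,0.003,0,0,0,0],[0,0.002,0,0,0,0],[0,0,0,0,0,0],[0,0,0,0,0,0]]}}

```text
clock: 9.3
eef_pos: [533.8, -0.0, 58.3]
tcp_rot: [-1.571, 0.0, -1.571]
contact_force: [0.4, -0.1, -0.1]
opening: 0.505
```

Call:
{"fn": "send_rows", "kwargs": {"series": [[0,0.001,0,0,0,0],[0,0.001,0,0,0,0],[0,0,0,0,0,0],[0,0,0,0,0,0]]}}

```text
clock: 9.7
eef_pos: [534.0, -0.0, 57.8]
tcp_rot: [-1.57, 0.0, -1.571]
contact_force: [-5.7, -0.5, 19.5]
opening: 0.513
```

The collar is on the lid with 19.5 N of contact. Releasing.

Call:
{"fn": "send_rows", "kwargs": {"series": [[0,-0.001,0,0,0,0],[0,0,0,0,0,0],[0,0,0,0,0,0],[0,0,0,0,0,0],[0,0,0,0,0,0]], "gripper": 1}}

```text
clock: 10.2
eef_pos: [533.8, -0.0, 57.1]
tcp_rot: [-1.571, 0.0, -1.571]
contact_force: [-0.0, 0.6, -0.2]
opening: 1.0
```

Call:
{"fn": "send_rows", "kwargs": {"series": [[0,-0.02,0,0,0,0],[0,-0.04,0,0,0,0],[0,-0.05,0,0,0,0],[0.02,-0.03,0,0,0,0],[0.045,0,0.012,0,0,0],[0.045,0,0.012,0,0,0],[0,0,0,0,0,0]]}}

```text
clock: 10.9
eef_pos: [559.3, -114.5, 197.8]
tcp_rot: [-1.569, -0.002, -1.574]
contact_force: [0.4, -0.5, -1.7]
opening: 1.001
```

```bash
python3 snap.py 4 534 0 70
```

```text
{'clock': np.float64(10.9), 'eef_pos': array([ 559.299, -114.456,  197.806]), 'tcp_rot': array([-1.569, -0.002, -1.574]), 'contact_force': array([ 0.385, -0.452, -1.711]), 'opening': np.float64(1.001)}
scene crop origin 265 162
top crop origin 248 208
```

View pics/s4.png

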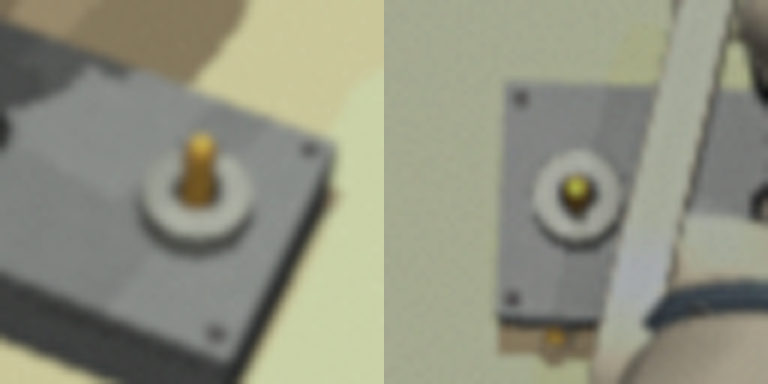

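Both views show the wide collar flat on the lid around the post, at scene (298,195) and top (344,240). Now the narrow collar.

Call:
{"fn": "send_rows", "kwargs": {"series": [[0.041,0,0.0132,0,0,0],[0.041,0,0.0132,0,0,0],[0.041,0,0.0132,0,0,0],[0.041,0,0.0132,0,0,0],[0,0.05,0,0,0,0],[0,0.05,0,0,0,0],[0,0.03,0,0,0,0],[0,0,0,0,0,0]]}}

```text
clock: 11.8
eef_pos: [607.2, -271.0, 62.2]
tcp_rot: [-1.579, 0.004, -1.57]
contact_force: [-0.4, 0.1, 1.4]
opening: 1.0
```

Call:
{"fn": "send_rows", "kwargs": {"series": [[0,0,0,0,0,0],[0,0,0,0,0,0],[0,0,0,0,0,0]]}}

```text
clock: 12.1
eef_pos: [612.2, -274.3, 69.8]
tcp_rot: [-1.567, -0.002, -1.57]
contact_force: [-0.4, 0.3, 0.2]
opening: 0.997
```

Call:
{"fn": "send_rows", "kwargs": {"series": [[0,0.02,0,0,0,0],[0,0.02,0,0,0,0],[0,0.01,0,0,0,0],[0,0.004,0,0,0,0],[0,0,0,0,0,0],[0,0,0,0,0,0],[0,0,0,0,0,0]]}}

```text
clock: 12.8
eef_pos: [611.3, -274.3, 14.3]
tcp_rot: [-1.569, -0.001, -1.571]
contact_force: [0.5, -0.2, 0.0]
opening: 1.002
```

Call:
{"fn": "send_rows", "kwargs": {"series": [[0,0.006,0,0,0,0],[0,0.003,0,0,0,0],[0,0,0,0,0,0],[0,0,0,0,0,0],[0,0,0,0,0,0]]}}

```text
clock: 13.3
eef_pos: [610.7, -274.0, 4.3]
tcp_rot: [-1.571, -0.0, -1.571]
contact_force: [-1.7, -0.7, 0.6]
opening: 1.004
```

Call:
{"fn": "send_rows", "kwargs": {"series": [[0,0,0,0,0,0],[0,0,0,0,0,0],[0,0,0,0,0,0],[0,0,0,0,0,0],[0,0,0,0,0,0],[0,0,0,0,0,0],[0,0,0,0,0,0],[0,0,0,0,0,0]], "gripper": 0, "squeeze": 60}}

```text
clock: 14.1
eef_pos: [610.8, -274.1, 4.8]
tcp_rot: [-1.571, -0.0, -1.571]
contact_force: [-2.1, 0.2, 5.4]
opening: 0.371
```

Call:
{"fn": "send_rows", "kwargs": {"series": [[0,0,0,0,0,0],[0,0,0,0,0,0],[0,0,0,0,0,0]]}}

```text
clock: 14.4
eef_pos: [610.8, -274.1, 4.7]
tcp_rot: [-1.571, -0.0, -1.571]
contact_force: [-0.8, -0.3, 5.8]
opening: 0.37
```

Call:
{"fn": "send_rows", "kwargs": {"series": [[0,-0.02,0,0,0,0],[0,-0.04,0,0,0,0],[0,-0.05,0,0,0,0],[0,-0.045,0,0,0,0],[0,0,0,0,0,0],[0,0,0,0,0,0]]}}

```text
clock: 15.0
eef_pos: [611.2, -274.3, 160.4]
tcp_rot: [-1.569, -0.001, -1.571]
contact_force: [-0.4, 0.4, -1.5]
opening: 0.369
```

Call:
{"fn": "send_rows", "kwargs": {"series": [[-0.039,0,-0.011,0,0,0],[-0.039,0,-0.011,0,0,0],[-0.039,0,-0.011,0,0,0],[-0.039,0,-0.011,0,0,0],[-0.039,0,-0.011,0,0,0],[-0.039,0,-0.011,0,0,0],[-0.04,0,-0.0105,0,0,0],[0,0,0,0,0,0]]}}

```text
clock: 15.8
eef_pos: [531.1, 3.7, 157.1]
tcp_rot: [-1.576, 0.001, -1.568]
contact_force: [0.4, -0.3, 0.1]
opening: 0.373
```

Call:
{"fn": "send_rows", "kwargs": {"series": [[0,0.015,0,0,0,0],[0,0,0,0,0,0],[0,0,0,0,0,0],[0,0,0,0,0,0]]}}

```text
clock: 16.2
eef_pos: [534.1, -0.5, 144.0]
tcp_rot: [-1.572, -0.0, -1.571]
contact_force: [-0.5, -0.6, 0.1]
opening: 0.373
```

```bash
python3 snap.py 5 534 0 140; python3 - <<'E'
from h import *
S=load("scene5");c=(534,.0,146);u,v=np.round(proj(S,c)).astype(int);w=24;k=14
I=np.clip(cv2.resize(S["frame"][v-w:v+w,u-w:u+w,::-1],None,fx=k,fy=k,interpolation=cv2.INTER_CUBIC)*2.2,0,255).astype(np.uint8)
for z in(0,22):
    P=[((proj(S,[c[0]+17*np.cos(t),c[1]+17*np.sin(t),c[2]+z])-[u-w,v-w]+.5)*k).astype(int) for t in np.linspace(0,6.28,60)]
    cv2.polylines(I,[np.array(P)],True,(0,0,255),1)
cv2.imwrite("pics/o5.png",I[:600])
E
```

```text
{'clock': np.float64(16.2), 'eef_pos': array([ 5.34100e+02, -5.05000e-01,  1.44048e+02]), 'tcp_rot': array([-1.572, -0.   , -1.571]), 'contact_force': array([-0.471, -0.564,  0.14 ]), 'opening': np.float64(0.373)}
scene crop origin 267 144
top crop origin 248 204
```

View pics/o5.png

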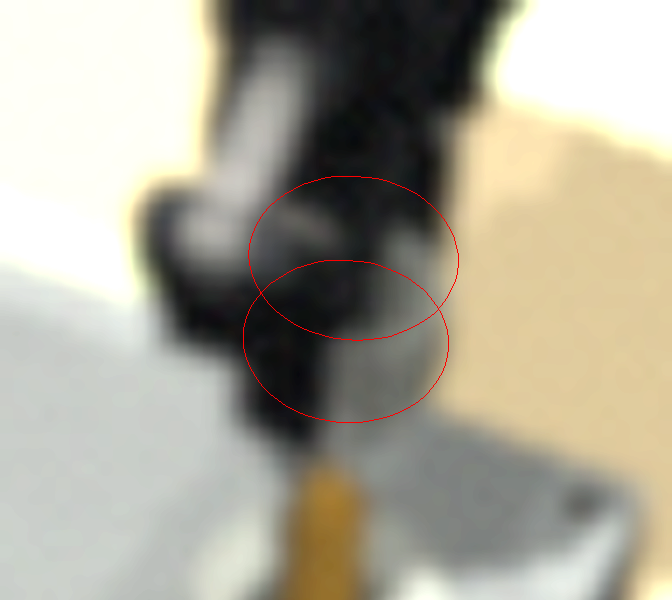

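The collar is over the post, with its outline within about 1 px of the prediction. Lowering onto the wide collar.

Call:
{"fn": "send_rows", "kwargs": {"series": [[-0.001,0.01,0,0,0,0],[0,0.01,0,0,0,0],[0,0.01,0,0,0,0],[0,0.01,0,0,0,0],[0,0,0,0,0,0],[0,0,0,0,0,0]]}}

```text
clock: 16.9
eef_pos: [533.9, 1.0, 103.8]
tcp_rot: [-1.572, -0.0, -1.571]
contact_force: [1.1, 0.1, -0.3]
opening: 0.37
```

Call:
{"fn": "send_rows", "kwargs": {"series": [[0,0.01,0,0,0,0],[0,0.008,0,0,0,0],[0,0.005,0,0,0,0],[0,0,0,0,0,0],[0,0,0,0,0,0]]}}

```text
clock: 17.4
eef_pos: [534.1, 1.0, 81.1]
tcp_rot: [-1.571, -0.0, -1.571]
contact_force: [0.3, 1.2, -0.2]
opening: 0.37
```

Call:
{"fn": "send_rows", "kwargs": {"series": [[0,0.002,0,0,0,0],[0,0.001,0,0,0,0],[0,0.001,0,0,0,0],[0,0,0,0,0,0],[0,0,0,0,0,0]]}}

```text
clock: 17.9
eef_pos: [534.3, 1.0, 78.0]
tcp_rot: [-1.57, -0.0, -1.571]
contact_force: [-2.2, -0.0, 7.9]
opening: 0.37
```

Call:
{"fn": "send_rows", "kwargs": {"series": [[0,0,0,0,0,0],[0,0,0,0,0,0],[0,0,0,0,0,0],[0,0,0,0,0,0],[0,0,0,0,0,0]], "gripper": 1}}

```text
clock: 18.4
eef_pos: [534.1, 1.0, 77.2]
tcp_rot: [-1.571, 0.0, -1.571]
contact_force: [-1.0, -1.1, -0.1]
opening: 1.001
```

Call:
{"fn": "send_rows", "kwargs": {"series": [[0,-0.02,0,0,0,0],[0,-0.04,0,0,0,0],[0,-0.05,0,0,0,0],[0.02,-0.01,0,0,0,0],[0.045,0,-0.012,0,0,0],[0.045,0,-0.012,0,0,0],[0.045,0,-0.012,0,0,0],[0,0,0,0,0,0]]}}

```text
clock: 19.2
eef_pos: [496.8, -158.3, 197.4]
tcp_rot: [-1.571, -0.001, -1.574]
contact_force: [0.6, 0.2, 0.3]
opening: 0.995
```

```bash
python3 snap.py 6 534 0 80
```

```text
{'clock': np.float64(19.2), 'eef_pos': array([ 496.785, -158.303,  197.38 ]), 'tcp_rot': array([-1.571e+00, -1.000e-03, -1.574e+00]), 'contact_force': array([0.595, 0.181, 0.321]), 'opening': np.float64(0.995)}
scene crop origin 266 159
top crop origin 248 207
```

View pics/s6.png

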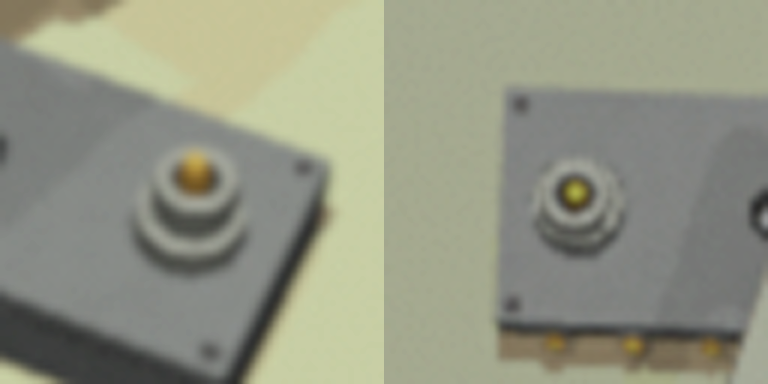

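Both views show the collars stacked flat on the post, narrow on wide, with the brass tip showing through at scene (298,188) and top (344,239). Now the stylus.

Call:
{"fn": "send_rows", "kwargs": {"series": [[0.0383,0,-0.018,0,0,0],[0.0383,0,-0.018,0,0,0],[0.0383,0,-0.018,0,0,0],[0.0383,0,-0.018,0,0,0],[0,0.02,0,0,0,0],[0,0,0,0,0,0],[0,0,0,0,0,0],[0,0,0,0,0,0]]}}

```text
clock: 20.1
eef_pos: [427.1, -306.3, 177.8]
tcp_rot: [-1.57, -0.0, -1.569]
contact_force: [-0.2, 0.3, -0.1]
opening: 1.002
```

```bash
python3 snap.py 7 426 -307 110
```

```text
{'clock': np.float64(20.1), 'eef_pos': array([ 427.121, -306.265,  177.841]), 'tcp_rot': array([-1.57 , -0.   , -1.569]), 'contact_force': array([-0.172,  0.346, -0.146]), 'opening': np.float64(1.002)}
scene crop origin 176 84
top crop origin 353 246
```

View pics/s7.png

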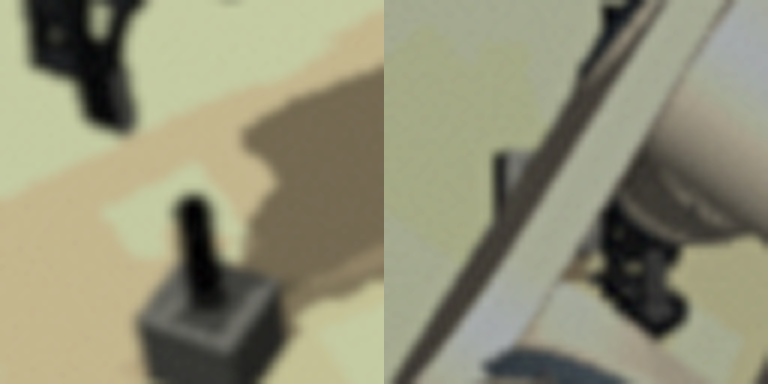

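The stylus is still upright in its stand at scene (208,117)–(211,134), and the open fingers are above it. Descending.

Call:
{"fn": "send_rows", "kwargs": {"series": [[0,0.03,0,0,0,0],[0,0.04,0,0,0,0],[0,0.03,0,0,0,0],[0,0.015,-0.001,0,0,0],[0,0.005,0,0,0,0],[0,0,0,0,0,0],[0,0,0,0,0,0],[0,0,0,0,0,0]]}}

```text
clock: 21.0
eef_pos: [426.0, -307.7, 58.5]
tcp_rot: [-1.569, -0.001, -1.57]
contact_force: [0.7, 0.0, -0.6]
opening: 1.0
```

Call:
{"fn": "send_rows", "kwargs": {"series": [[0,0,0,0,0,0],[0,0,0,0,0,0],[0,0,0,0,0,0],[0,0,0,0,0,0],[0,0,0,0,0,0],[0,0,0,0,0,0],[0,0,0,0,0,0],[0,0,0,0,0,0]], "gripper": 0, "squeeze": 80}}

```text
clock: 21.8
eef_pos: [425.2, -307.3, 57.5]
tcp_rot: [-1.571, -0.0, -1.571]
contact_force: [-2.1, 1.1, 5.7]
opening: 0.191
```

Call:
{"fn": "send_rows", "kwargs": {"series": [[0,0,0,0,0,0],[0,0,0,0,0,0],[0,0,0,0,0,0],[0,0,0,0,0,0]]}}

```text
clock: 22.2
eef_pos: [425.2, -307.3, 57.5]
tcp_rot: [-1.571, -0.0, -1.571]
contact_force: [-1.5, 0.8, 5.2]
opening: 0.194
```

Call:
{"fn": "send_rows", "kwargs": {"series": [[0,-0.01,0,0,0,0],[0,-0.03,0,0,0,0],[0,-0.04,0,0,0,0],[0,-0.03,0,0,0,0],[0,-0.01,0,0,0,0],[0,0,0,0,0,0],[0,0,0,0,0,0]]}}

```text
clock: 22.9
eef_pos: [424.6, -306.8, 176.4]
tcp_rot: [-1.572, 0.001, -1.571]
contact_force: [-0.7, 0.4, 0.1]
opening: 0.192
```

```bash
python3 snap.py 8 426 -307 150
```

```text
{'clock': np.float64(22.9), 'eef_pos': array([ 424.603, -306.827,  176.404]), 'tcp_rot': array([-1.572e+00,  1.000e-03, -1.571e+00]), 'contact_force': array([-0.708,  0.416,  0.087]), 'opening': np.float64(0.192)}
scene crop origin 174 73
top crop origin 356 245
```

View pics/s8.png

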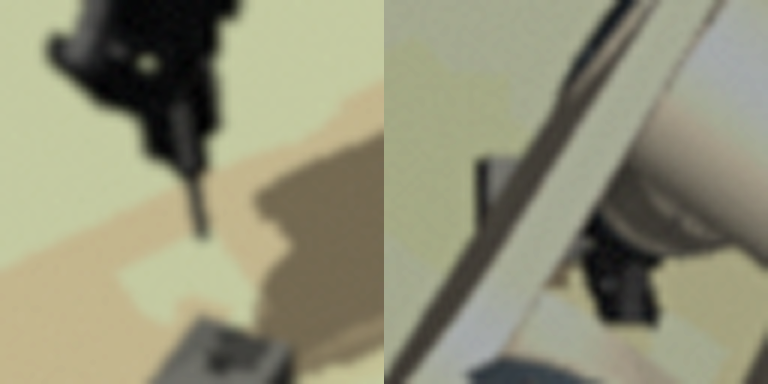

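The scene crop shows the stylus held and hanging down, with its tip at about (208,112.7). Moving over the hole.

Call:
{"fn": "send_rows", "kwargs": {"series": [[-0.0414,0,0.0215,0,0,0],[-0.0414,0,0.0215,0,0,0],[-0.0414,0,0.0215,0,0,0],[-0.0414,0,0.0215,0,0,0],[-0.0414,0,0.0215,0,0,0],[0,0.02,0,0,0,0],[0,0,0,0,0,0],[0,0,0,0,0,0]]}}

```text
clock: 23.8
eef_pos: [531.5, -100.3, 156.1]
tcp_rot: [-1.574, 0.0, -1.571]
contact_force: [-0.3, -0.1, 0.5]
opening: 0.191
```

Call:
{"fn": "send_rows", "kwargs": {"series": [[0,0.02,0,0,0,0],[0,0,0,0,0,0],[0,0,0,0,0,0],[0,0,0,0,0,0]]}}

```text
clock: 24.2
eef_pos: [532.9, -100.9, 138.2]
tcp_rot: [-1.57, -0.0, -1.572]
contact_force: [0.5, -0.4, 0.3]
opening: 0.185
```

```bash
python3 - <<'E'
from h import *
print("tip8 pred",proj(load("scene8"),[424.6,-306.8,124]))
E
python3 snap.py 9 532 -100 75; python3 - <<'E'
from h import *
from rig import r
p=r.sense()["eef_pos"];S=load("scene9");T=load("top9")
t=p-[0,0,52.5];print("tip pred",t,proj(S,t),proj(T,t),"hole",proj(S,[532,-100,55]))
E
```

```text
tip8 pred [207.46654948 112.01325572]
{'clock': np.float64(24.2), 'eef_pos': array([ 532.933, -100.885,  138.173]), 'tcp_rot': array([-1.57 , -0.   , -1.572]), 'contact_force': array([ 0.469, -0.421,  0.335]), 'opening': np.float64(0.185)}
scene crop origin 229 146
top crop origin 281 209
tip pred [ 533.03629803 -100.65066243   85.64525544] [260.5767322  176.10932447] [313.64589187 240.30416091] hole [261.20908604 183.25810546]
```

View pics/s9.png

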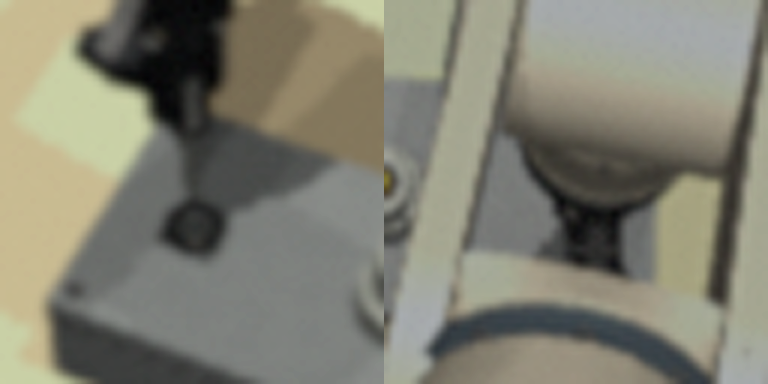

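The rod is above the hole, with the hole centre at about (261,184) in the scene view. I'll lower the tip to just above the lid and check again.

Call:
{"fn": "send_rows", "kwargs": {"series": [[0,0.01,-0.001,0,0,0],[0,0.01,0,0,0,0],[0,0.004,0,0,0,0],[0,0,0,0,0,0],[0,0,0,0,0,0],[0,0,0,0,0,0]]}}

```text
clock: 24.9
eef_pos: [531.9, -100.2, 113.4]
tcp_rot: [-1.571, -0.0, -1.571]
contact_force: [0.2, -0.0, 0.0]
opening: 0.188
```

```bash
python3 - <<'E'
from snap import *
p=r.sense()["eef_pos"];d=imaging.grab_frame("scene");t=p-[0,0,52.5];print(t,proj(d,t))
u,v,w,k=261,178,20,15
I=np.clip(cv2.resize(d["frame"][v-w:v+w,u-w:u+w,::-1],None,fx=k,fy=k,interpolation=cv2.INTER_CUBIC)*1.8,0,255).astype(np.uint8)
P=[((proj(d,[532+8*np.cos(a),-100+8*np.sin(a),55])-[u-w,v-w]+.5)*k).astype(int) for a in np.linspace(0,6.28,60)]
cv2.polylines(I,[np.array(P)],True,(0,0,255),1)
P=[((proj(d,t+[3.5*np.cos(a),3.5*np.sin(a),0])-[u-w,v-w]+.5)*k).astype(int) for a in np.linspace(0,6.28,60)]
cv2.polylines(I,[np.array(P)],True,(0,255,0),1)
cv2.imwrite("pics/o10.png",I)
E
```

```text
[ 531.86407613 -100.23914359   60.93613631] [261.10527608 181.78865227]
```

View pics/o10.png

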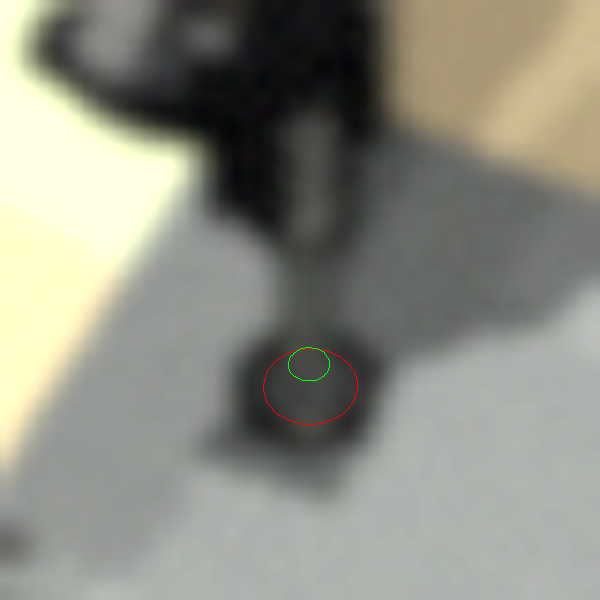

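The predicted tip lies inside the hole outline and there is no contact yet. The grey patch lower in the hole is probably the button. Lowering in steps.

Call:
{"fn": "send_rows", "kwargs": {"series": [[0,0.006,0,0,0,0],[0,0.006,0,0,0,0],[0,0.006,0,0,0,0],[0,0.003,0,0,0,0],[0,0,0,0,0,0],[0,0,0,0,0,0]]}}

```text
clock: 25.55
eef_pos: [531.7, -100.2, 92.2]
tcp_rot: [-1.571, 0.0, -1.571]
contact_force: [-0.5, -0.8, -0.0]
opening: 0.187
```

Call:
{"fn": "send_rows", "kwargs": {"series": [[0,0.002,0,0,0,0],[0,0.002,0,0,0,0],[0,0,0,0,0,0],[0,0,0,0,0,0]]}}

```text
clock: 25.95
eef_pos: [532.0, -100.3, 88.5]
tcp_rot: [-1.57, -0.0, -1.571]
contact_force: [0.1, -0.3, 2.1]
opening: 0.187
```

Button contact at TCP z of about 89, with 2.1 N. Pressing on to the stop.

Call:
{"fn": "send_rows", "kwargs": {"series": [[0,0.002,0,0,0,0],[0,0.001,0,0,0,0],[0,0,0,0,0,0],[0,0,0,0,0,0],[0,0,0,0,0,0]]}}

```text
clock: 26.45
eef_pos: [531.9, -100.3, 85.4]
tcp_rot: [-1.57, -0.0, -1.571]
contact_force: [1.5, 0.2, 3.4]
opening: 0.186
```

Call:
{"fn": "send_rows", "kwargs": {"series": [[0,0.001,0,0,0,0],[0,0.001,0,0,0,0],[0,0,0,0,0,0],[0,0,0,0,0,0],[0,0,0,0,0,0]]}}

```text
clock: 26.95
eef_pos: [531.9, -100.3, 83.4]
tcp_rot: [-1.57, -0.0, -1.571]
contact_force: [0.8, -0.3, 5.4]
opening: 0.19
```

Call:
{"fn": "send_rows", "kwargs": {"series": [[0,0.001,0,0,0,0],[0,0,0,0,0,0],[0,0,0,0,0,0],[0,0,0,0,0,0],[0,0,0,0,0,0]]}}

```text
clock: 27.45
eef_pos: [532.1, -100.3, 83.1]
tcp_rot: [-1.57, -0.0, -1.571]
contact_force: [-1.0, -0.8, 14.0]
opening: 0.191
```

The force is now 14 N with almost no further travel, so the button is on its stop. I'll hold for a moment to check it is stable.

Call:
{"fn": "send_rows", "kwargs": {"series": [[0,0,0,0,0,0],[0,0,0,0,0,0],[0,0,0,0,0,0],[0,0,0,0,0,0],[0,0,0,0,0,0],[0,0,0,0,0,0],[0,0,0,0,0,0],[0,0,0,0,0,0]]}}

```text
clock: 28.25
eef_pos: [532.1, -100.3, 83.1]
tcp_rot: [-1.57, -0.0, -1.571]
contact_force: [-0.5, 0.8, 14.4]
opening: 0.192
```

```bash
python3 snap.py 11 532 -70 75; cp pics/s11.png pics/f11.png; python3 -c "
from h import *
cv2.imwrite('pics/full11.png',load('scene11')['frame'][:,:,::-1])"
```

```text
{'clock': np.float64(28.25), 'eef_pos': array([ 532.074, -100.334,   83.109]), 'tcp_rot': array([-1.57 , -0.   , -1.571]), 'contact_force': array([-0.476,  0.752, 14.375]), 'opening': np.float64(0.192)}
scene crop origin 240 150
top crop origin 271 209
```

View pics/s11.png

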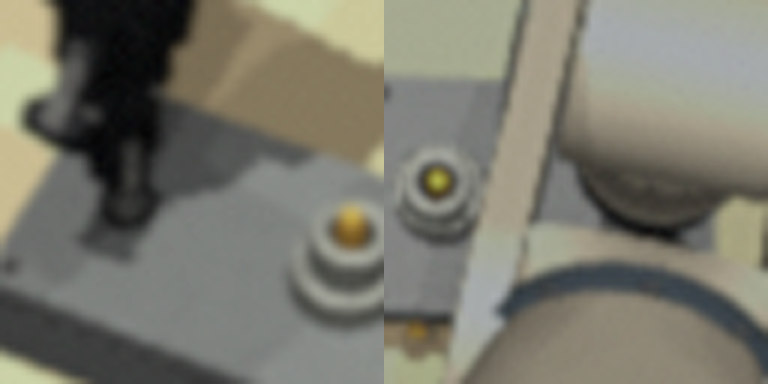

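View pics/full11.png

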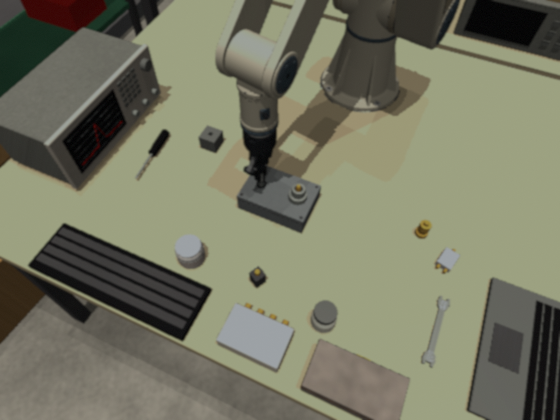

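The stylus is in the hole at scene (261,184), both collars are home at (298,190), and the bystanders are where they were. Handing in.

```bash
python3 -c "
from rig import r
print(r.sign_off())"
```

```text
the job is handed in; nothing more can be done
None
```

I put the wide collar and then the narrow collar down over the post and let go of each. I then took the stylus from its stand and pressed the reset button to its stop through the lid hole. I handed in at about 28 s of the 64 s, with the gripper still holding the stylus on the button.

- **Collars:** Both met firm contact at the expected height, 19.5 N for the wide one and about 8 N for the narrow one. Both camera views showed them stacked flat on the post.
- **Button:** Force rose from about 2 N to 5 N over roughly 5–6 mm of travel, as the spring should. It then jumped to 14 N with almost no further movement. That held at 14.4 N for 0.8 s with no change in position or grip.
- **Bystanders:** In the last picture the other things on the bench looked to be where they started.
- **Limits of these checks:** The cameras could not see the button itself, so "all the way down" rests on the force and height readings. In the close-up before insertion the rod seemed to reach about 4 px lower than predicted. I took that to be the button showing in the hole, and the later contact height agreed with the prediction.

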